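# Roll the soldering carriage to its mark and stop it there

## Robot

A 6-joint arm with a two-finger parallel gripper is mounted at the origin on the work surface. World frame = base frame: x ahead of the robot, y to its left, z up, the work surface at z = 0. Lengths are in m, angles in rad, forces in N, time in s.
With the tool pointing down it reaches from about 0.275 to 0.725 m from the base axis. Payload 15.9 kg.
Tool frame: the origin (TCP) lies midway between the tips of the shut fingers; the grasp point (between the pads) lies 19 mm behind it; z points along the fingers, y is the line along which they close (so a half turn about z gives the same grasp; the last joint's range is limited). The gripper opens to 85 mm and grips with 20 to 120 N. Pads are 22 mm wide; open, the fingers measure 114 mm over their backs; the gripper's body (76 mm by 85 mm) begins 54 mm behind the grasp point. The pads swing forward as they close: fully open they stand 13 mm farther back than shut.
Start: joints at [-1.266, 0.213, -0.034, 1.323, 0, 1.571], TCP at [0.15, -0.477, 0.231] pointing down, gripper open.
Joint ranges: [-2.98, 2.98], [-0.74, 1.72], [-1.14, 1.35], [-2.1, 2.04], [-1.57, 1.44], [-3.14, 3.14]. Speed limits (rad/s): [1.89, 1.89, 2.39, 2.57, 3.14, 3.14].

## Interface

Orientations are given as a rotation vector (axis times angle).
In Python, from cell import bot, imaging, finder gives the robot as it stands.
- The arm moves only by the tool play_rows, never from a script. Its argument "increments" is a list of rows, each an object with "linear": the shift along the tool's x, y, z as a fraction of full scale, a list of three; "twist": the turn, a rotation vector about the tool's x, y, z as a fraction of full scale, a list of three. In form: [{"linear": [tx, ty, tz], "twist": [wx, wy, wz]}, ...]. A call has 1 to 5 rows; each row is the pose to reach, as a shift and turn from the pose commanded when the call began, along the tool's axes at that moment, turning the shorter way round; what a row does not reach only later rows make up. Full scale, the value 1, is 0.5 m for a shift and pi rad for a turn. A row lasts 1/10 s, in which the tool goes at most 50 mm and 8.59 degrees, less where a joint would pass 70% of its speed; a pose out of reach is approached as far as the arm can. A call with a number of a shift or a turn outside -1 to 1 is refused whole. A call with a gripper value outside its range is refused whole. "fingers" is the opening, from -1 (shut) to 1 (fully open), set as the call begins (left out, the last holds). The fingers move at their own pace and stop on an object; the grip force is fixed at half the most. Time passes only in rows, so rows that repeat a pose let the fingers close. It gives the time, the measured TCP pose, the force, the opening and the grip force at its end, in the units of the state.
- bot.get_obs(): the state, without advancing time (a new reading comes with each control period).
- imaging.get_image(name): name is "side" or "top"; returns a dict with "frame" (480x640x3 uint8, red, green, blue), "fx", "fy", "cx", "cy" (pixels), "origin" and "attitude" of the camera in the world. Camera axes: x right, y down, z forward; pixel columns grow to the right and rows downward; lengths in m; the calibration is good to about 2 mm. A picture is of the moment at which its call begins. There is no depth.
- bot.close_job(): hands the job in; it is judged then, once.
Trained networks look in a picture, given as the dict that the camera call returned (one of the last four; its "shot" number tells which), for a name from the list of things; names that differ only in an ending like _2 or _b are one class to them, and where a whole thing is asked for, a point or a joint stands for the part that bears it (a point fixed in the world has none). Each returns a list of dicts, best first, with "confidence" (0 to 1); they miss things now and then, are a little off and sometimes report something else, mostly with a low value. They report only what shows in the picture. A call takes as long as a camera call. They do not tell look-alikes from the thing itself.
- finder.look_for(target, picture): "centre" ([x, y, z] in m, in world coordinates, good to about 4 mm: the middle of the surface that is visible of it).
- finder.cut_out(target, picture): "pixels" (480x640 bool, what is visible of it).
The state is a dict: "clock": time; "q": joint angles; "joint_vel": joint speeds; "tau": joint torques, N m; "eef_pos": TCP position; "eef_rot": TCP orientation; "wrist_force": force on the tool from outside, world axes, zero at the start; "wrist_torque": the same for the moment, N m; "finger_gap": finger opening in m; "gripper_force": force on a finger pad.
Only numpy, scipy, OpenCV 4.12 (cv2) and the standard library are available. Lean on these libraries where they do the work, as an engineer would, in place of code of your own. Each camera call takes 0.05 s, during which the arm holds its last target. There are 200 camera calls.

## Task

Using a finger in the gap between the two orange-faced spring buffers, push the heavy, almost frictionless soldering carriage along its rail and brake it so that it comes to rest with its white pointer level with the red mark, then leave it standing there free and still for a few seconds. Work it only by the orange buffer faces, gently: do not race it, do not let it run against either yellow end stop, and leave the mark and the can, tub and brass block on the bench alone.

Things in the scene. Friction and masses are not known exactly. Their poses are not given: they have to be found in the camera images.
- rail: Fixed aluminium guide, 780 mm long, 70 wide, on the bench, with a yellow stop (100 wide, 50 high) at each end. Origin on the bench surface on its centre line; y is the direction of travel (start to mark), x points across it, away from the robot. Placed and turned differently each time. Carriage centre at carriage joint value q: rail-frame (0, q - 0.150) m.
- carriage (a joint): Carriage position along the rail's +y, m: 0 touches the start stop, 0.300 the far stop. Starts at 0.015 to 0.05, the mark is at 0.21 to 0.25. Moving mass 2.0 kg nominal (truly 1.4 to 2.8); no dry friction, only drag of 0.08 N s/m: left alone it coasts on (25 s times its speed, nominal).
- centre (a point): Middle of the blue carriage body, 120 mm wide. Axes as the rail's, this point at bench height under the middle of the finger gap. Floor plate y -195 to 245 mm, top 30 mm above the bench. Housings, tops at 90 mm: y -195 to -115 and 115 to 245; the front one carries a white soldering board, y 172 to 238, top at 110. Finger gap between orange faces: y -85 to 85. Do not press on the blue (limit 4 N).
- pointer (a point): Tip of the white arrow on the carriage, at (69, 0, 30) mm from point centre, pointing to rail +x; it must come level with the mark, seen along the rail's y.
- mark: Fixed red arrow on a small stand beside the rail (its red post and arrow 35 mm high), pointing back at the carriage. Axes as the rail's; origin on the bench surface at the arrow's tip, 72 mm from the rail's centre line (rail +x side). Its distance along the rail changes each time.
- face_front (a point): Centre of the orange face of the front buffer, 57 mm above the bench, at (0, 85, 57) mm from point centre when relaxed, looking to -y. The face is 100 mm wide, 44 mm high (35 to 79 mm above the bench). Press it towards +y to drive the carriage forward.
- face_rear (a point): Centre of the orange face of the rear buffer, 57 mm above the bench, at (0, -85, 57) mm from point centre when relaxed, looking to +y, same size. Press it towards -y to brake the carriage or drive it back.
- buffer_front (a joint): How far the front buffer is pressed in towards +y, m, 0 relaxed to 0.028 fully in. Spring 40 N/m, hardly damped (0.2 N s/m), no preload, head 25 g: the carriage bounces off a finger held still.
- buffer_rear (a joint): The same for the rear buffer, growing as it is pressed in towards -y.
- can: Loose blue drinks can, 66 mm across, 115 mm high, origin under its centre. Leave alone.
- tub: Loose clear plastic tub, 100 mm across, 85 mm high, origin under its centre. Leave alone.
- domer: Loose brass doming block, a 50 mm cube, origin under its centre. Leave alone.
There are look-alikes about, which are no part of the job. What is meant by the mark is not blue or purple, and is the larger of those in its own colour.

How it is judged:
By the outcome, as a careful person would: the job done as asked, in the order asked, and still so for the second after the job is handed in, with the robot touching nothing.
It also fails if it takes over 45 s, if anything falls off the work surface, if the arm or the gripper's body presses on something with over 40 N, if the wrist force passes 120 N, or if a joint passes its speed limit or range.

## Working session

There is one attempt and no reset: what is moved stays moved. The work goes in short steps, Python scripts to look and compute and a tool call to move; the robot and the scene stay as the last step left them, time stands still between calls to the robot, and variables do not carry over. Pictures are saved under pics/ and viewed, at most 10 in all, crops included, and the job is handed in when it is done.

Besides the shell and the picture viewer there is one more tool, called by a JSON object that holds its "name" and its "arguments", one argument or row to a line. play_rows: Moves the arm, as the interface text tells. Its arguments: {"type":"object","properties":{"increments":{"type":"array","items":{"type":"object","properties":{"linear":{"type":"array","items":{"type":"number","minimum":-1,"maximum":1}},"twist":{"type":"array","items":{"type":"number","minimum":-1,"maximum":1}}}}},"fingers":{"type":"number"}},"required":["increments"]}

```bash
mkdir -p pics; cat > h.py <<'E'
import numpy as np, cv2
from cell import bot, imaging, finder
def save(p,n): cv2.imwrite('pics/'+n, p['frame'][:,:,::-1])
def ray(p,u,v,z):
    R=np.array(p['attitude'],float)
    if R.shape!=(3,3): R=cv2.Rodrigues(R)[0]
    d=R@np.array([(u-p['cx'])/p['fx'],(v-p['cy'])/p['fy'],1]); o=np.array(p['origin'])
    return o+d*(z-o[2])/d[2]
def proj(p,X):
    R=np.array(p['attitude'],float)
    if R.shape!=(3,3): R=cv2.Rodrigues(R)[0]
    c=R.T@(np.array(X)-np.array(p['origin'])); return np.array([p['fx']*c[0]/c[2]+p['cx'],p['fy']*c[1]/c[2]+p['cy']])
E
python3 - <<'E'
from h import *
np.set_printoptions(precision=4,suppress=True)
for n in('top','side'):
    p=imaging.get_image(n); save(p,n+'0.png'); print(n,p['fx'],p['origin'],p['attitude'])
    for t in('rail','carriage','centre','pointer','mark','face_front','face_rear','can','tub','domer'):
        try: print(t,[(np.round(d['centre'],4),round(d['confidence'],2),proj(p,d['centre']).round()) for d in finder.look_for(t,p)[:5]])
        except Exception as e: print(t,e)
o=bot.get_obs();print(o['clock'],o['eef_pos'],o['eef_rot'],o['q'])
E
```

```text
top 491.69198579561845 [0.4345 0.008  0.9194] [-2.1905  2.1601 -0.0846]
rail [(array([ 0.4774, -0.0305,  0.0445]), 0.67, array([342., 252.]))]
carriage [(array([ 0.4977, -0.0966,  0.0779]), 0.82, array([382., 239.]))]
centre [(array([ 0.495 , -0.0969,  0.0828]), 0.97, array([382., 241.])), (array([ 0.4843, -0.0181,  0.0776]), 0.4, array([336., 247.]))]
pointer [(array([ 0.4931, -0.0975,  0.0828]), 0.64, array([383., 242.]))]
mark [(array([0.6712, 0.1371, 0.012 ]), 0.87, array([253., 148.])), (array([0.5718, 0.0964, 0.0052]), 0.85, array([274., 201.])), (array([0.6145, 0.2711, 0.0064]), 0.61, array([182., 178.])), (array([0.6391, 0.0362, 0.0014]), 0.56, array([307., 167.]))]
face_front [(array([ 0.4836, -0.0159,  0.0763]), 0.62, array([335., 247.]))]
face_rear [(array([ 0.5058, -0.2115,  0.0778]), 0.66, array([449., 236.])), (array([ 0.4874, -0.0184,  0.0784]), 0.29, array([336., 245.]))]
can [(array([0.7376, 0.2553, 0.109 ]), 0.58, array([177.,  94.]))]
tub [(array([ 0.7567, -0.1712,  0.0397]), 0.97, array([420., 101.])), (array([ 0.4921, -0.0953,  0.0773]), 0.23, array([381., 243.])
[... 696 characters left out ...]
78, 0.0391, 0.004 ]), 0.55, array([259., 255.])), (array([ 0.5053, -0.2034,  0.0722]), 0.54, array([349., 182.]))]
face_front [(array([ 0.4853, -0.0204,  0.0821]), 0.66, array([339., 220.]))]
face_rear [(array([ 0.5007, -0.2032,  0.0674]), 0.78, array([350., 184.])), (array([0.4702, 0.1254, 0.0418]), 0.16, array([327., 280.]))]
can [(array([0.7335, 0.2891, 0.0781]), 0.62, array([153., 293.]))]
tub [(array([ 0.7327, -0.1385,  0.0585]), 0.69, array([245., 186.]))]
domer [(array([0.3279, 0.2675, 0.0458]), 0.62, array([391., 347.])), (array([0.57  , 0.1048, 0.0096]), 0.49, array([280., 278.]))]
1.1 [ 0.1501 -0.4769  0.2313] [3.1052 0.477  0.    ] [-1.266   0.2129 -0.0344  1.3235  0.      1.5708]
```

View pics/top0.png

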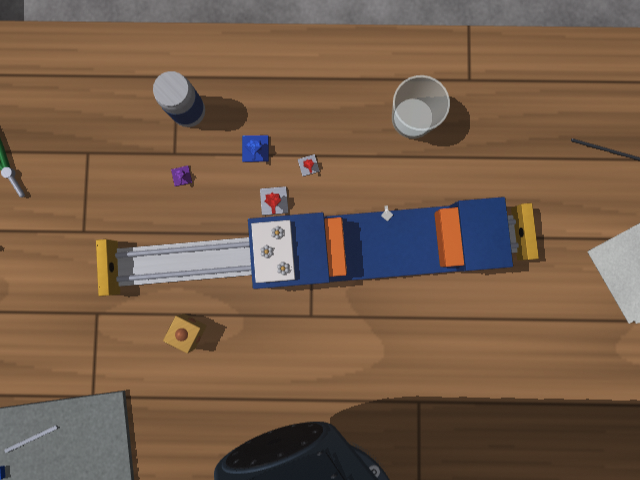

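View pics/side0.png

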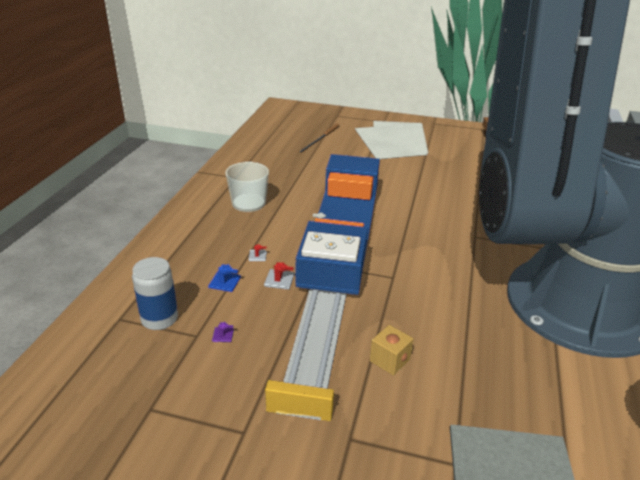

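The top view shows the yellow stops at (106,268) and (530,231), and the white pointer at (387,214). The candidates are red (273,201), smaller red (309,165), blue (256,149) and purple (181,176). The larger red one, at (273,201) beside the rail, fits the mark; I'll confirm it in a crop.

```bash
cat >> h.py <<'E'
def blobs(m,n=4,amin=20):
    k,l,s,c=cv2.connectedComponentsWithStats(m.astype(np.uint8))
    i=[j for j in range(1,k) if s[j,4]>=amin]; i.sort(key=lambda j:-s[j,4])
    return [(l==j) for j in i[:n]]
E
python3 - <<'E'
from h import *
np.set_printoptions(precision=4,suppress=True)
p=imaging.get_image('top'); f=p['frame']
cv2.imwrite('pics/crop1.png',cv2.resize(f[140:290,240:420,::-1],None,fx=4,fy=4,interpolation=cv2.INTER_CUBIC))
h=cv2.cvtColor(f,cv2.COLOR_RGB2HSV).astype(int);H,S,V=h[...,0],h[...,1],h[...,2]
for nm,m,z in(('yel',(H>=20)&(H<=28)&(S>190)&(V>120),.05),('or',(H>=5)&(H<=12)&(S>200)&(V>140),.079),('red',((H<=3)|(H>=176))&(S>180)&(V>110),.035)):
    for b in blobs(m,3):
        r,c=np.nonzero(b); rect=cv2.boxPoints(cv2.minAreaRect(np.c_[c,r].astype(np.float32)))
        print(nm,b.sum(),rect.round(1).tolist(),[ray(p,*q,z)[:2].round(4).tolist() for q in rect],'bottom',c[r==r.max()].mean(),r.max(),ray(p,c[r==r.max()].mean(),r.max(),z))
m=(S<60)&(V>150); m[:, :375]=0;m[:,400:]=0;m[:200]=0;m[225:]=0
r,c=np.nonzero(m);print('ptr',r.min(),c[r==r.min()],[ (a,c[r==a].min(),c[r==a].max()) for a in range(r.min(),r.max()+1)])
E
```

```text
red 161 [[263.3999938964844, 210.60000610351562], [266.5, 192.10000610351562], [280.1000061035156, 194.39999389648438], [277.0, 212.8000030517578]] [[0.5503, 0.1129], [0.5843, 0.1081], [0.5805, 0.0832], [0.5465, 0.0881]] bottom 273.0 212 [0.548  0.0954 0.035 ]
red 61 [[304.0, 160.0], [312.0, 160.0], [312.0, 171.0], [304.0, 171.0]] [[0.6445, 0.0408], [0.6447, 0.0262], [0.6243, 0.0259], [0.6241, 0.0405]] bottom 310.5 171 [0.6242 0.0286 0.035 ]
ptr 205 [386] [(205, np.int64(386), np.int64(386)), (206, np.int64(385), np.int64(387)), (207, np.int64(385), np.int64(387)), (208, np.int64(385), np.int64(387)), (209, np.int64(385), np.int64(387)), (210, np.int64(385), np.int64(388)), (211, np.int64(384), np.int64(388)), (212, np.int64(384), np.int64(390)), (213, np.int64(383), np.int64(391)), (214, np.int64(382), np.int64(392)), (215, np.int64(382), np.int64(391)), (216, np.int64(382), np.int64(390)), (217, np.int64(383), np.int64(390)), (218, np.int64(384), np.int64(388)), (219, np.int64(386), np.int64(388)), (220, np.int64(387), np.int64(387))]
```

View pics/crop1.png

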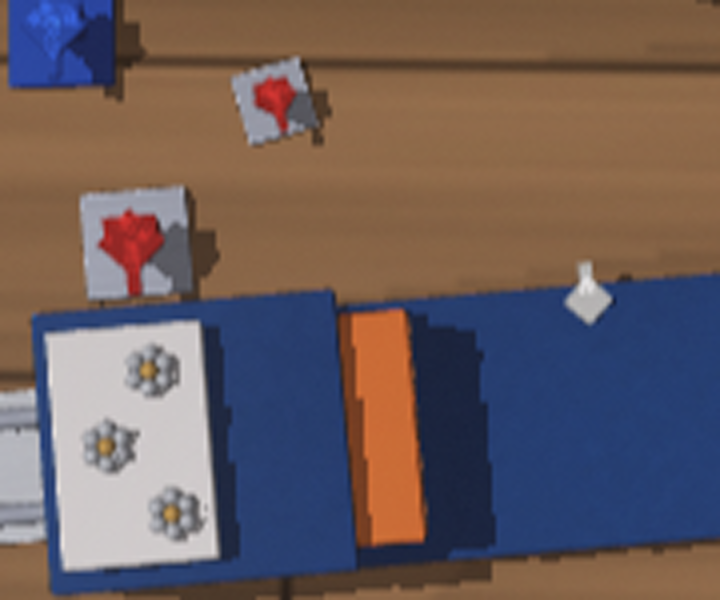

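The crop confirms it: the larger red arrow has its tip at about (273,213) and points at the carriage. The white pointer tip is at about (386,205). One more measurement will give me the rail frame.

```bash
python3 - <<'E'
from h import *
np.set_printoptions(precision=4,suppress=True)
p=imaging.get_image('top'); f=p['frame']; h=cv2.cvtColor(f,cv2.COLOR_RGB2HSV).astype(int);H,S,V=h[...,0],h[...,1],h[...,2]
for a in((260,103),(231,530),(247,336),(236,449),(262,110)): print(a,f[a],h[a])
for nm,t,z in(('yel',(268,104),.05),('yel2',(220,530),.05),('of',(247,338),.079),('or',(236,447),.079)):
    c0=f[t].astype(int); m=(abs(f.astype(int)-c0).max(2)<30)
    k,l=cv2.connectedComponents(m.astype(np.uint8)); b=l==l[t]
    r,c=np.nonzero(b); rect=cv2.boxPoints(cv2.minAreaRect(np.c_[c,r].astype(np.float32)))
    print(nm,b.sum(),rect.round(1).tolist(),[ray(p,*q,z)[:2].round(4).tolist() for q in rect],'cen',ray(p,c.mean(),r.mean(),z))
print('ptr',ray(p,386,204.5,.03),'mark',ray(p,273,213,.033))
print(p['shot'],bot.get_obs()['clock'])
E
```

```text
(260, 103) [197 155  60] [ 21 177 197]
(231, 530) [183 143  55] [ 21 178 183]
(247, 336) [202 107  54] [ 11 187 202]
(236, 449) [201 105  52] [ 11 189 201]
(262, 110) [50 39 19] [ 19 158  50]
yel 542 [[95.5, 240.0], [105.4000015258789, 239.60000610351562], [107.9000015258789, 294.6000061035156], [98.0999984741211, 295.0]] [[0.4916, 0.4084], [0.4927, 0.3909], [0.3957, 0.3815], [0.3946, 0.3988]] cen [0.444 0.395 0.05 ]
yel2 589 [[520.7000122070312, 203.39999389648438], [531.2000122070312, 202.10000610351562], [537.9000244140625, 257.5], [527.4000244140625, 258.79998779296875]] [[0.5674, -0.3467], [0.5699, -0.3654], [0.4715, -0.375], [0.469, -0.3565]] cen [ 0.519  -0.3609  0.05  ]
of 724 [[327.29998779296875, 218.8000030517578], [340.3999938964844, 217.60000610351562], [345.29998779296875, 274.0], [332.20001220703125, 275.1000061035156]] [[0.5319, -0.0027], [0.5342, -0.0252], [0.4377, -0.0345], [0.4354, -0.0122]] cen [ 0.4849 -0.019   0.079 ]
or 1011 [[439.5, 209.1999969482422], [457.1000061035156, 207.1999969482422], [463.3999938964844, 263.79998779296875], [445.79998779296875, 265.79998779296875]] [[0.5511, -0.1953], [0.5549, -0.2257], [0.4577, -0.2354], [0.454, -0.2054]] cen [ 0.5041 -0.2155  0.079 ]
ptr [ 0.5651 -0.1099  0.03  ] mark [0.5464 0.0956 0.033 ]
4 1.2
```

{"name": "play_rows", "arguments": {
  "increments": [
    {"linear": [0.874, -0.481, 0.02], "twist": [0, 0, -0.4344]},
    {"linear": [0.874, -0.481, 0.02], "twist": [0, 0, -0.4344]},
    {"linear": [0.874, -0.481, 0.02], "twist": [0, 0, -0.4344]},
    {"linear": [0.874, -0.481, 0.02], "twist": [0, 0, -0.4344]},
    {"linear": [0.874, -0.481, 0.02], "twist": [0, 0, -0.4344]}
  ],
  "fingers": -1
}}

```text
clock: 1.7
eef_pos: [0.3238, -0.2947, 0.2265]
eef_rot: [2.71, 1.589, 0.0]
wrist_force: [0.9, -0.4, 0.7]
finger_gap: 0.0127
gripper_force: 0.0
```

```bash
cat >> h.py <<'E'
np.set_printoptions(precision=4,suppress=True)
MID=np.array([.4815,.017]); U=np.array([-.0987,.9951]); W=np.array([.9951,.0987]); YAW=np.radians(95.66)
def boardraw(p,pred=None):
    f=p['frame'].astype(float); R,G,B=f[...,0],f[...,1],f[...,2]
    m=((f.min(2)>150)&(f.max(2)-f.min(2)<40)).astype(np.uint8)
    best=None
    for b in blobs(m,6,200):
        r,c=np.nonzero(b); q=ray(p,c.mean(),r.mean(),.11)[:2]-MID
        if abs(q@W)<.02 and -.05<q@U<.36:
            hull=cv2.convexHull(np.c_[c,r].astype(np.int32)); a=cv2.contourArea(hull)
            if best is None or a>best[1]: best=(hull,a)
    if best is None: return None
    M=cv2.fillPoly(np.zeros(R.shape,np.uint8),[best[0]],1); k=np.ones((3,3),np.uint8)
    inn=cv2.erode(M,k,iterations=2); out=cv2.dilate(M,k,iterations=2)
    w=np.clip((R-40)/170,0,1)*out; w[inn>0]=1
    r,c=np.indices(R.shape); q=ray(p,(w*c).sum()/w.sum(),(w*r).sum()/w.sum(),.11)[:2]-MID
    return q@U,q@W,w.sum()
def goal(s,z,across=0.):   # fractions to get tool to rail (across,s), height z from present obs
    o=bot.get_obs(); R=cv2.Rodrigues(np.array(o['eef_rot'],float))[0]; X=np.r_[MID+s*U+across*W,z]
    T=np.c_[np.r_[U,0],np.cross([0,0,-1],np.r_[U,0]),[0,0,-1]]
    return R.T@(X-o['eef_pos'])/.5, cv2.Rodrigues(R.T@T)[0].ravel()/np.pi
def st():
    o=bot.get_obs(); e=np.array(o['eef_pos']); q=e[:2]-MID
    print('t %.2f tool s %.4f ac %.4f z %.4f F(rail y) %.2f Fx %.2f rot'%(o['clock'],q@U,q@W,e[2],np.dot(o['wrist_force'][:2],U),np.dot(o['wrist_force'][:2],W)),o['eef_rot'],o['finger_gap'])
    return o
E
python3 - <<'E'
from h import *
st(); p=imaging.get_image('top'); b=boardraw(p); print(b, 'centre s',b and b[0]-.205); p=imaging.get_image('top'); print(boardraw(p),bot.get_obs()['clock'])
print(goal(-.134,.16))
E
```

```text
t 1.70 tool s -0.2946 ac -0.1877 z 0.2265 F(rail y) -0.44 Fx 0.88 rot [2.7096 1.5887 0.0003] 0.01265165030944409
(np.float64(0.0711205741455064), np.float64(-0.0009355742037812507), np.float64(2328.6294117647058)) centre s -0.13387942585449358
(np.float64(0.07112304948356857), np.float64(-0.0009363709465755349), np.float64(2328.8882352941177)) 1.8
(array([0.4712, 0.1255, 0.1333]), array([ 0.0002, -0.0003, -0.1919]))
```

{"name": "play_rows", "arguments": {
  "increments": [
    {"linear": [0.471, 0.1255, 0.133], "twist": [0, 0, -0.192]},
    {"linear": [0.471, 0.1255, 0.133], "twist": [0, 0, -0.192]},
    {"linear": [0.471, 0.1255, 0.133], "twist": [0, 0, -0.192]},
    {"linear": [0.471, 0.1255, 0.133], "twist": [0, 0, -0.192]},
    {"linear": [0.471, 0.1255, 0.133], "twist": [0, 0, -0.192]}
  ]
}}

```text
clock: 2.3
eef_pos: [0.4929, -0.1229, 0.1601]
eef_rot: [2.117, 2.321, 0.0]
wrist_force: [1.8, -1.4, -0.4]
finger_gap: 0.0
gripper_force: 0.0
```

```bash
python3 - <<'E'
from h import *
st(); print(goal(-.134,.052))
E
```

```text
t 2.30 tool s -0.1404 ac -0.0025 z 0.1601 F(rail y) -1.56 Fx 1.69 rot [2.1165 2.3209 0.0002] 1.5890252378840611e-06
(array([0.0129, 0.0048, 0.2162]), array([ 0.0001,  0.0001, -0.0022]))
```

{"name": "play_rows", "arguments": {
  "increments": [
    {"linear": [0.003, 0, 0.1], "twist": [0, 0, 0]},
    {"linear": [0.003, 0, 0.2], "twist": [0, 0, 0]},
    {"linear": [0.003, 0, 0.216], "twist": [0, 0, 0]},
    {"linear": [0.003, 0, 0.216], "twist": [0, 0, 0]}
  ]
}}

```text
clock: 2.7
eef_pos: [0.4907, -0.1229, 0.0522]
eef_rot: [-2.122, -2.314, 0.002]
wrist_force: [0.3, -0.6, 0.4]
finger_gap: 0.0
gripper_force: 0.0
```

```bash
python3 - <<'E'
from h import *
st(); p=imaging.get_image('top'); print(boardraw(p)); save(p,'top2.png'); st(); p=imaging.get_image('side'); st(); cv2.imwrite('pics/side2.png',p['frame'][130:300,220:460,::-1].repeat(3,0).repeat(3,1))
print(goal(-.134,.052))
E
```

```text
t 2.70 tool s -0.1401 ac -0.0047 z 0.0522 F(rail y) -0.61 Fx 0.29 rot [-2.122  -2.3136  0.002 ] 2.9139692589910685e-05
(np.float64(0.20705987862472758), np.float64(-0.008420938676132613), np.float64(3030.9117647058824))
t 2.75 tool s -0.1407 ac -0.0034 z 0.0539 F(rail y) -0.73 Fx -0.52 rot [2.1233 2.3148 0.0004] 4.5887768931716385e-06
t 2.80 tool s -0.1409 ac -0.0026 z 0.0547 F(rail y) -0.07 Fx 0.10 rot [2.1221 2.3134 0.0019] -0.0002334506869523405
(array([0.014 , 0.005 , 0.0055]), array([ 0.0008,  0.0003, -0.004 ]))
```

View pics/top2.png

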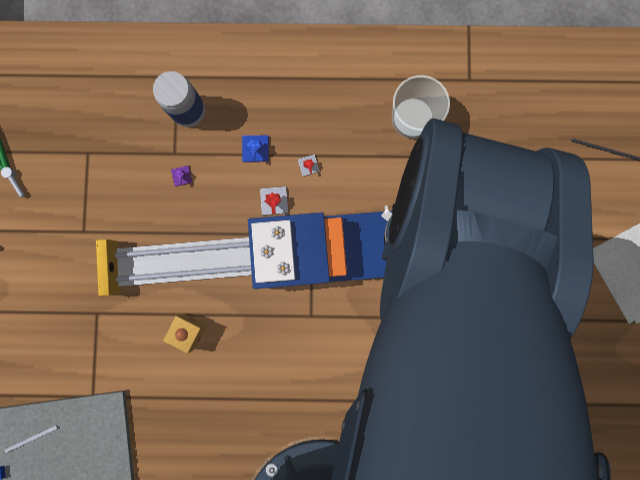

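View pics/side2.png

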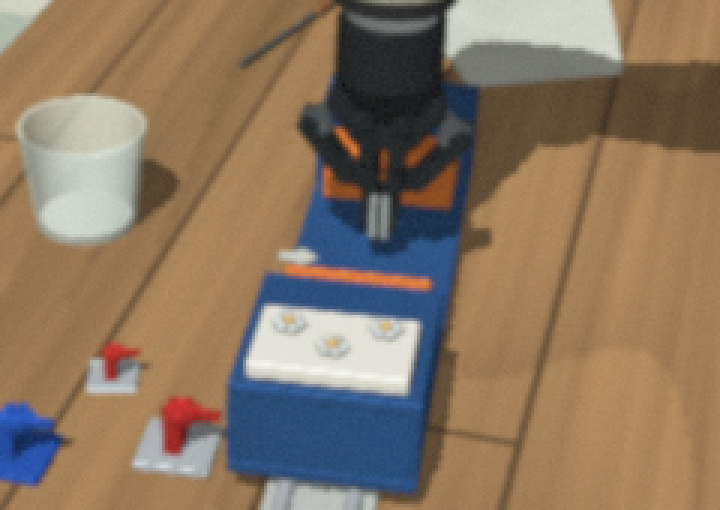

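The finger hangs in the gap, clear of both faces. The plan uses elastic contacts. A finger moving at V sends the resting carriage off at about 2V. Later, a finger retreating at v/2 under the rear face stops it.

{"name": "play_rows", "arguments": {
  "increments": [
    {"linear": [0.05, 0.003, 0], "twist": [0, 0, -0.004]},
    {"linear": [0.1, 0.005, 0], "twist": [0, 0, -0.004]},
    {"linear": [0.13, 0.005, 0], "twist": [0, 0, -0.004]},
    {"linear": [0.142, 0.005, 0], "twist": [0, 0, -0.004]},
    {"linear": [0.144, 0.005, 0], "twist": [0, 0, -0.004]}
  ]
}}

```text
clock: 3.3
eef_pos: [0.4885, -0.0507, 0.0535]
eef_rot: [2.106, 2.329, 0.001]
wrist_force: [-0.3, 0.0, -0.5]
finger_gap: -0.0002
gripper_force: 0.0
```

```bash
python3 - <<'E'
s=open('h.py').read()
s=s.replace("if abs(q@W)<.02 and -.05<q@U<.36:","if abs(q@W)<.02 and -.05<q@U<.36 and 36<min(cv2.minAreaRect(np.c_[c,r].astype(np.float32))[1]) and max(cv2.minAreaRect(np.c_[c,r].astype(np.float32))[1])<72:")
s+='''
OFF=.2056; TGT=.0718
def track(n=1):
    out=[]
    for i in range(n):
        t=bot.get_obs()['clock']; p=imaging.get_image('top'); b=boardraw(p)
        if b: out.append((t,b[0]-OFF)); print('t %.2f centre s %.5f ac %.4f w %.0f  to go %.4f'%(t,b[0]-OFF,b[1],b[2],TGT-b[0]+OFF))
        else: print('no board'); save(p,'fail.png')
    if len(out)>1: print('v',(out[-1][1]-out[0][1])/(out[-1][0]-out[0][0]))
    st(); return out
'''
open('h.py','w').write(s)
E
python3 -c "
from h import *
st(); track()"
```

```text
t 3.30 tool s -0.0680 ac 0.0003 z 0.0535 F(rail y) 0.06 Fx -0.27 rot [2.1062 2.3291 0.0013] -0.00015268461672295424
t 3.30 centre s -0.13443 ac -0.0009 w 2383  to go 0.2062
t 3.35 tool s -0.0683 ac 0.0001 z 0.0532 F(rail y) 0.18 Fx -0.31 rot [2.1069 2.3289 0.0008] -0.00020939356473269888
```

{"name": "play_rows", "arguments": {
  "increments": [
    {"linear": [0.004, 0, 0]},
    {"linear": [0.008, 0, 0]},
    {"linear": [0.012, 0, 0]},
    {"linear": [0.016, 0, 0]},
    {"linear": [0.02, 0, 0]}
  ]
}}

```text
schema error: expected keys linear, twist
```

{"name": "play_rows", "arguments": {
  "increments": [
    {"linear": [0.004, 0, 0]},
    {"linear": [0.008, 0, 0]},
    {"linear": [0.012, 0, 0]},
    {"linear": [0.016, 0, 0]},
    {"linear": [0.02, 0, 0]}
  ]
}}

```text
schema error: expected keys linear, twist
```

```bash
python3 -c "
from h import *
track(2)"
```

```text
t 3.35 centre s -0.13444 ac -0.0009 w 2383  to go 0.2062
t 3.40 centre s -0.13443 ac -0.0009 w 2384  to go 0.2062
v 7.248072140086962e-05
t 3.45 tool s -0.0687 ac -0.0002 z 0.0528 F(rail y) -0.47 Fx 0.15 rot [2.1083 2.3285 0.0001] 0.00012714006967755252
```

{"name": "play_rows", "arguments": {
  "increments": [
    {"linear": [0.004, 0, 0], "twist": [0, 0, 0]},
    {"linear": [0.008, 0, 0], "twist": [0, 0, 0]},
    {"linear": [0.012, 0, 0], "twist": [0, 0, 0]},
    {"linear": [0.016, 0, 0], "twist": [0, 0, 0]},
    {"linear": [0.02, 0, 0], "twist": [0, 0, 0]}
  ]
}}

```text
clock: 3.95
eef_pos: [0.4868, -0.0407, 0.0525]
eef_rot: [-2.108, -2.329, 0.0]
wrist_force: [-0.2, -0.5, 0.7]
finger_gap: -0.0002
gripper_force: 0.0
```

{"name": "play_rows", "arguments": {
  "increments": [
    {"linear": [0.004, 0, 0], "twist": [0, 0, 0]},
    {"linear": [0.008, 0, 0], "twist": [0, 0, 0]},
    {"linear": [0.012, 0, 0], "twist": [0, 0, 0]},
    {"linear": [0.016, 0, 0], "twist": [0, 0, 0]},
    {"linear": [0.02, 0, 0], "twist": [0, 0, 0]}
  ]
}}

```text
clock: 4.45
eef_pos: [0.4858, -0.0307, 0.0525]
eef_rot: [-2.108, -2.329, -0.0]
wrist_force: [-0.6, -0.3, 0.2]
finger_gap: 0.0001
gripper_force: 0.0
```

```bash
python3 -c "
from h import *
track(2)"
```

```text
t 4.45 centre s -0.12456 ac 0.0003 w 2307  to go 0.1964
t 4.50 centre s -0.12309 ac -0.0001 w 2336  to go 0.1949
v 0.02934611383933871
t 4.55 tool s -0.0478 ac -0.0004 z 0.0525 F(rail y) 0.44 Fx -0.53 rot [-2.1076 -2.3296 -0.0001] -0.00016683524267496234
```

{"name": "play_rows", "arguments": {
  "increments": [
    {"linear": [0.004, 0, 0], "twist": [0, 0, 0]},
    {"linear": [0.008, 0, 0], "twist": [0, 0, 0]},
    {"linear": [0.012, 0, 0], "twist": [0, 0, 0]},
    {"linear": [0.016, 0, 0], "twist": [0, 0, 0]}
  ]
}}

```text
clock: 4.95
eef_pos: [0.485, -0.0227, 0.0525]
eef_rot: [-2.108, -2.329, 0.0]
wrist_force: [0.5, -0.7, -1.1]
finger_gap: -0.0
gripper_force: 0.0
```

```bash
python3 -c "
from h import *
track(3)"
```

```text
t 4.95 centre s -0.10646 ac 0.0002 w 2319  to go 0.1783
t 5.00 centre s -0.10495 ac -0.0001 w 2341  to go 0.1768
t 5.05 centre s -0.10345 ac -0.0005 w 2365  to go 0.1752
v 0.030152719635809896
t 5.10 tool s -0.0399 ac -0.0004 z 0.0525 F(rail y) -1.00 Fx 0.03 rot [ 2.1076  2.3297 -0.    ] -0.00021838252314354667
```

{"name": "play_rows", "arguments": {
  "increments": [
    {"linear": [0, 0, 0], "twist": [0, 0, 0]},
    {"linear": [0, 0, 0], "twist": [0, 0, 0]},
    {"linear": [0, 0, 0], "twist": [0, 0, 0]},
    {"linear": [0, 0, 0], "twist": [0, 0, 0]},
    {"linear": [0, 0, 0], "twist": [0, 0, 0]}
  ]
}}

```text
clock: 5.6
eef_pos: [0.4851, -0.0229, 0.0525]
eef_rot: [-2.108, -2.329, -0.0]
wrist_force: [0.6, -1.1, -0.4]
finger_gap: -0.0
gripper_force: 0.0
```

```bash
python3 - <<'E'
from h import *
import pickle
L=[]
for i in range(10):
    t=bot.get_obs()['clock']; p=imaging.get_image('top'); L.append((t,p))
pickle.dump(L,open('L.pkl','wb')); st()
b=np.array([(t,)+tuple(boardraw(p)) for t,p in L]); print(b)
def fit(x): c=np.polyfit(b[:,0],x,1); print(c[0],(x-np.polyval(c,b[:,0]))*1e3)
fit(b[:,1])
# edge-based: sub-pixel along rail profile, averaged across +-40mm, at z=.11
def prof(p):
    ss=np.arange(-.12,.38,.0005); ac=np.arange(-.04,.041,.002)
    R=cv2.Rodrigues(np.array(p['attitude'],float))[0] if np.array(p['attitude']).size==3 else np.array(p['attitude'])
    A,Sg=np.meshgrid(ac,ss); X=np.stack([MID[0]+Sg*U[0]+A*W[0],MID[1]+Sg*U[1]+A*W[1],np.full_like(A,.11)],-1)
    c=(X-np.array(p['origin']))@R; u=p['fx']*c[...,0]/c[...,2]+p['cx']; v=p['fy']*c[...,1]/c[...,2]+p['cy']
    im=cv2.remap(p['frame'],u.astype(np.float32),v.astype(np.float32),cv2.INTER_LINEAR).astype(float)
    return ss,im[...,0].mean(1)
for t,p in L[:1]:
    ss,pr=prof(p); print([(round(a,3),int(x)) for a,x in zip(ss[::6],pr[::6]) if a>.05])
E
```

```text
t 6.10 tool s -0.0400 ac -0.0004 z 0.0525 F(rail y) 0.14 Fx -0.28 rot [-2.1079 -2.3295  0.    ] 0.00010992566873025207
[[   5.6       0.1214   -0.0009 2393.4588]
 [   5.65      0.1232   -0.0009 2394.1176]
 [   5.7       0.1249   -0.0009 2392.1882]
 [   5.75      0.1267   -0.0009 2392.0353]
 [   5.8       0.1284   -0.0009 2391.7765]
 [   5.85      0.1302   -0.0009 2392.4118]
 [   5.9       0.1319   -0.0009 2392.8176]
 [   5.95      0.1336   -0.0009 2392.9765]
 [   6.        0.1353   -0.0009 2393.2235]
 [   6.05      0.1371   -0.0009 2394.3706]]
0.0347525570560618 [-0.0256  0.0036  0.0032  0.0059  0.0117  0.0161  0.0081  0.0053 -0.014
 -0.0143]
[(np.float64(0.051), 70), (np.float64(0.054), 70), (np.float64(0.057), 71), (np.float64(0.06), 69), (np.float64(0.063), 66), (np.float64(0.066), 63), (np.float64(0.069), 56), (np.float64(0.072), 49), (np.float64(0.075), 48), (np.float64(0.078), 48), (np.float64(0.081), 39), (np.float64(0.084), 36), (np.float64(0.087), 52), (np.float64(0.09), 195), (np.float64(0.093), 228), (np.float64(0.096), 218), (np.float64(0.099), 204), (np.float64(0.102), 2
[... 1679 characters left out ...]
), 174), (np.float64(0.3), 171), (np.float64(0.303), 126), (np.float64(0.306), 118), (np.float64(0.309), 114), (np.float64(0.312), 102), (np.float64(0.315), 101), (np.float64(0.318), 101), (np.float64(0.321), 100), (np.float64(0.324), 100), (np.float64(0.327), 98), (np.float64(0.33), 87), (np.float64(0.333), 85), (np.float64(0.336), 74), (np.float64(0.339), 73), (np.float64(0.342), 82), (np.float64(0.345), 176), (np.float64(0.348), 222), (np.float64(0.351), 225), (np.float64(0.354), 227), (np.float64(0.357), 229), (np.float64(0.36), 227), (np.float64(0.363), 164), (np.float64(0.366), 161), (np.float64(0.369), 161), (np.float64(0.372), 161), (np.float64(0.375), 161), (np.float64(0.378), 161)]
```

{"name": "play_rows", "arguments": {
  "increments": [
    {"linear": [0.01, 0, 0], "twist": [0, 0, 0]},
    {"linear": [0.02, 0, 0], "twist": [0, 0, 0]},
    {"linear": [0.02, 0, 0], "twist": [0, 0, 0]},
    {"linear": [0.02, 0, 0], "twist": [0, 0, 0]},
    {"linear": [0.02, 0, 0], "twist": [0, 0, 0]}
  ]
}}

```text
clock: 6.6
eef_pos: [0.4841, -0.0129, 0.0525]
eef_rot: [2.108, 2.33, -0.0]
wrist_force: [0.6, -0.5, 0.5]
finger_gap: 0.0002
gripper_force: 0.0
```

{"name": "play_rows", "arguments": {
  "increments": [
    {"linear": [0, 0, 0], "twist": [0, 0, 0]},
    {"linear": [0, 0, 0], "twist": [0, 0, 0]},
    {"linear": [0, 0, 0], "twist": [0, 0, 0]},
    {"linear": [0, 0, 0], "twist": [0, 0, 0]},
    {"linear": [0, 0, 0], "twist": [0, 0, 0]}
  ]
}}

```text
clock: 7.1
eef_pos: [0.4841, -0.013, 0.0525]
eef_rot: [-2.108, -2.329, -0.0]
wrist_force: [-0.3, -0.5, -1.3]
finger_gap: -0.0003
gripper_force: 0.0
```

{"name": "play_rows", "arguments": {
  "increments": [
    {"linear": [0, 0, 0], "twist": [0, 0, 0]},
    {"linear": [0, 0, 0], "twist": [0, 0, 0]},
    {"linear": [0, 0, 0], "twist": [0, 0, 0]},
    {"linear": [0, 0, 0], "twist": [0, 0, 0]},
    {"linear": [0, 0, 0], "twist": [0, 0, 0]}
  ]
}}

```text
clock: 7.6
eef_pos: [0.4841, -0.0129, 0.0525]
eef_rot: [2.108, 2.329, 0.0]
wrist_force: [0.6, 0.0, 0.8]
finger_gap: 0.0004
gripper_force: 0.0
```

```bash
python3 -c "
from h import *
track(5)"
```

```text
t 7.60 centre s -0.01650 ac -0.0008 w 2412  to go 0.0883
t 7.65 centre s -0.01495 ac -0.0009 w 2408  to go 0.0868
t 7.70 centre s -0.01334 ac -0.0009 w 2409  to go 0.0851
t 7.75 centre s -0.01172 ac -0.0009 w 2409  to go 0.0835
t 7.80 centre s -0.01009 ac -0.0009 w 2410  to go 0.0819
v 0.03204106660514222
t 7.85 tool s -0.0301 ac -0.0004 z 0.0525 F(rail y) 0.69 Fx 0.46 rot [-2.1079 -2.3294  0.    ] -0.00014967235304744132
```

{"name": "play_rows", "arguments": {
  "increments": [
    {"linear": [0, 0, 0], "twist": [0, 0, 0]},
    {"linear": [0, 0, 0], "twist": [0, 0, 0]},
    {"linear": [0, 0, 0], "twist": [0, 0, 0]},
    {"linear": [0, 0, 0], "twist": [0, 0, 0]},
    {"linear": [0, 0, 0], "twist": [0, 0, 0]}
  ]
}}

```text
clock: 8.35
eef_pos: [0.484, -0.013, 0.0525]
eef_rot: [-2.108, -2.329, 0.0]
wrist_force: [0.5, -0.0, -0.1]
finger_gap: 0.0001
gripper_force: 0.0
```

{"name": "play_rows", "arguments": {
  "increments": [
    {"linear": [0, 0, 0], "twist": [0, 0, 0]},
    {"linear": [0, 0, 0], "twist": [0, 0, 0]},
    {"linear": [0, 0, 0], "twist": [0, 0, 0]},
    {"linear": [0, 0, 0], "twist": [0, 0, 0]}
  ]
}}

```text
clock: 8.75
eef_pos: [0.4841, -0.0129, 0.0525]
eef_rot: [2.108, 2.329, 0.0]
wrist_force: [-0.8, -0.0, 0.2]
finger_gap: 0.0003
gripper_force: 0.0
```

```bash
python3 -c "
from h import *
track(3)"
```

```text
t 8.75 centre s 0.02013 ac -0.0008 w 2430  to go 0.0517
t 8.80 centre s 0.02159 ac -0.0009 w 2425  to go 0.0502
t 8.85 centre s 0.02314 ac -0.0009 w 2426  to go 0.0487
v 0.03007788146668033
t 8.90 tool s -0.0301 ac -0.0004 z 0.0525 F(rail y) -0.70 Fx 0.10 rot [-2.1079 -2.3294 -0.    ] -7.613708690390038e-06
```

{"name": "play_rows", "arguments": {
  "increments": [
    {"linear": [0.0029, 0, 0], "twist": [0, 0, 0]},
    {"linear": [0.0057, 0, 0], "twist": [0, 0, 0]},
    {"linear": [0.0086, 0, 0], "twist": [0, 0, 0]},
    {"linear": [0.0114, 0, 0], "twist": [0, 0, 0]},
    {"linear": [0.0143, 0, 0], "twist": [0, 0, 0]}
  ]
}}

```text
clock: 9.4
eef_pos: [0.4833, -0.0057, 0.0525]
eef_rot: [2.108, 2.329, -0.0]
wrist_force: [-1.2, 1.0, -0.5]
finger_gap: -0.0001
gripper_force: 0.0
```

{"name": "play_rows", "arguments": {
  "increments": [
    {"linear": [0.0029, 0, 0], "twist": [0, 0, 0]},
    {"linear": [0.0057, 0, 0], "twist": [0, 0, 0]},
    {"linear": [0.0086, 0, 0], "twist": [0, 0, 0]},
    {"linear": [0.0114, 0, 0], "twist": [0, 0, 0]},
    {"linear": [0.0143, 0, 0], "twist": [0, 0, 0]}
  ]
}}

```text
clock: 9.9
eef_pos: [0.4826, 0.0014, 0.0525]
eef_rot: [-2.108, -2.329, 0.0]
wrist_force: [-0.3, -0.7, 0.5]
finger_gap: -0.0002
gripper_force: 0.0
```

{"name": "play_rows", "arguments": {
  "increments": [
    {"linear": [0.0029, 0, 0], "twist": [0, 0, 0]},
    {"linear": [0.0057, 0, 0], "twist": [0, 0, 0]},
    {"linear": [0.0086, 0, 0], "twist": [0, 0, 0]},
    {"linear": [0.0114, 0, 0], "twist": [0, 0, 0]},
    {"linear": [0.0143, 0, 0], "twist": [0, 0, 0]}
  ]
}}

```text
clock: 10.4
eef_pos: [0.4819, 0.0085, 0.0525]
eef_rot: [2.108, 2.329, 0.0]
wrist_force: [0.1, 0.4, -0.2]
finger_gap: -0.0003
gripper_force: 0.1
```

{"name": "play_rows", "arguments": {
  "increments": [
    {"linear": [0.0029, 0, 0], "twist": [0, 0, 0]},
    {"linear": [0.0057, 0, 0], "twist": [0, 0, 0]},
    {"linear": [0.0086, 0, 0], "twist": [0, 0, 0]},
    {"linear": [0.0114, 0, 0], "twist": [0, 0, 0]},
    {"linear": [0.0143, 0, 0], "twist": [0, 0, 0]}
  ]
}}

```text
clock: 10.9
eef_pos: [0.4812, 0.0156, 0.0525]
eef_rot: [2.108, 2.329, 0.0]
wrist_force: [-0.4, -0.7, 0.0]
finger_gap: 0.0004
gripper_force: 0.0
```

{"name": "play_rows", "arguments": {
  "increments": [
    {"linear": [0.0029, 0, 0], "twist": [0, 0, 0]},
    {"linear": [0.01, 0, 0], "twist": [0, 0, 0]}
  ]
}}

```text
clock: 11.1
eef_pos: [0.4807, 0.0205, 0.0525]
eef_rot: [2.108, 2.329, -0.0]
wrist_force: [-1.1, -0.2, -0.1]
finger_gap: 0.0003
gripper_force: 0.0
```

```bash
python3 -c "
from h import *
track(5)"
```

```text
t 11.10 centre s 0.06494 ac -0.0007 w 2431  to go 0.0069
t 11.15 centre s 0.06495 ac -0.0007 w 2432  to go 0.0069
t 11.20 centre s 0.06494 ac -0.0007 w 2434  to go 0.0069
t 11.25 centre s 0.06492 ac -0.0007 w 2434  to go 0.0069
t 11.30 centre s 0.06490 ac -0.0007 w 2433  to go 0.0069
v -0.00021065930090158225
t 11.35 tool s 0.0036 ac -0.0004 z 0.0525 F(rail y) 0.23 Fx 0.35 rot [-2.1078 -2.3295  0.    ] 7.11723906453973e-05
```

The brake worked: the drift is only about 0.2 mm/s. Next I check the pointer and mark directly.

```bash
python3 - <<'E'
from h import *
track(1); p=imaging.get_image('top'); a=cv2.resize(p['frame'][170:245,230:320,::-1],None,fx=6,fy=6,interpolation=cv2.INTER_CUBIC)
p=imaging.get_image('side'); b=cv2.resize(p['frame'][240:310,250:340,::-1],None,fx=6,fy=6,interpolation=cv2.INTER_CUBIC)
b=cv2.copyMakeBorder(b,0,30,0,0,cv2.BORDER_CONSTANT); im=np.hstack([a,b]); im=cv2.resize(im,None,fx=.74,fy=.74); cv2.imwrite('pics/pm.png',im); print(im.shape)
E
```

```text
t 11.35 centre s 0.06475 ac -0.0009 w 2425  to go 0.0070
t 11.40 tool s 0.0035 ac -0.0004 z 0.0525 F(rail y) -0.09 Fx 0.45 rot [ 2.1079  2.3294 -0.0001] 0.00024030943820247582
(333, 799, 3)
```

View pics/pm.png

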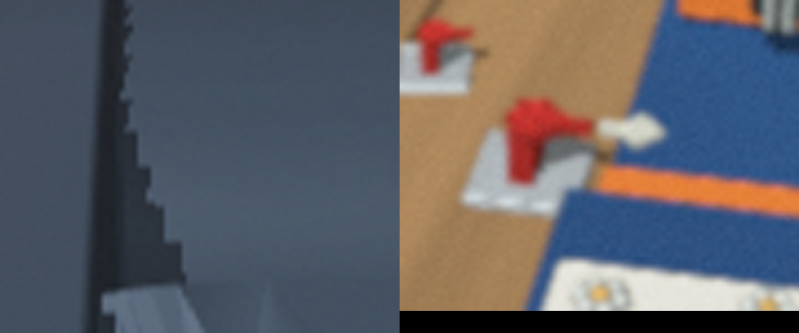

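```bash
python3 - <<'E'
from h import *
o=track(1); p=imaging.get_image('side'); f=p['frame'].astype(int)
P=lambda a,s,z: proj(p,np.r_[MID+s*U+a*W,z])
for s in(.0618,.0648,.0678,.0718): print(s,'pointer tip proj',P(.069,s,.03),'mark tip proj if here',P(.072,s,.03), P(.072,s,.035),'base of pointer',P(.055,s,.03))
sub=f[255:285,275:315]
red=(sub[...,0]>120)&(sub[...,1]<80)
wh=(sub.min(2)>150)&(sub.max(2)-sub.min(2)<50)
for n,m in(('red',red),('white',wh)):
    print(n); 
    for x in range(40):
        r=np.nonzero(m[:,x])[0]
        if len(r): print((x+275,r.min()+255,r.max()+255),end=' ')
    print()
print(sub[10:18,12:26].tolist())
E
```

```text
t 11.50 centre s 0.06472 ac -0.0009 w 2426  to go 0.0071
t 11.55 tool s 0.0035 ac -0.0004 z 0.0525 F(rail y) 0.35 Fx 0.33 rot [ 2.1081  2.3293 -0.0001] 4.352839158805848e-05
0.0618 pointer tip proj [295.5228 265.9029] mark tip proj if here [294.0147 265.7211] [294.0169 263.6645] base of pointer [302.5746 266.7532]
0.0648 pointer tip proj [295.2205 266.811 ] mark tip proj if here [293.7092 266.6285] [293.7107 264.5697] base of pointer [302.2871 267.6646]
0.0678 pointer tip proj [294.9169 267.7231] mark tip proj if here [293.4024 267.5398] [293.4032 265.4788] base of pointer [301.9984 268.5799]
0.0718 pointer tip proj [294.5101 268.9453] mark tip proj if here [292.9913 268.7611] [292.991  266.6972] base of pointer [301.6114 269.8066]
red
(275, np.int64(265), np.int64(279)) (276, np.int64(264), np.int64(280)) (277, np.int64(263), np.int64(280)) (278, np.int64(263), np.int64(280)) (279, np.int64(263), np.int64(280)) (280, np.int64(263), np.int64(278)) (281, np.int64(263), np.int64(271)) (282, np.int64(263), np.int64(271)) (283, np.int64(263), np.int64(270)) (284, np.int64(264), np.int64(
[... 2565 characters left out ...]
02], [223, 223, 210]], [[124, 68, 62], [129, 74, 63], [132, 72, 59], [145, 74, 58], [155, 78, 59], [158, 91, 65], [157, 106, 75], [165, 132, 99], [177, 158, 133], [185, 174, 153], [186, 176, 158], [185, 179, 162], [182, 181, 169], [193, 197, 185]], [[103, 89, 85], [104, 88, 84], [108, 89, 81], [123, 93, 82], [139, 102, 88], [144, 104, 85], [146, 111, 84], [161, 130, 95], [166, 137, 103], [169, 142, 112], [168, 143, 114], [162, 144, 125], [138, 135, 133], [147, 151, 156]], [[97, 100, 98], [96, 97, 98], [99, 101, 98], [104, 101, 98], [113, 105, 99], [116, 106, 99], [126, 109, 96], [139, 115, 89], [159, 125, 88], [161, 127, 88], [159, 126, 89], [140, 115, 99], [107, 109, 125], [100, 117, 141]]]
```

```bash
cat >> h.py <<'E'
def edge(p,z,lo,hi,sgn,ch=0):
    # subpixel s of strongest edge of given sign, at height z, median over across lines
    ss=np.arange(lo,hi,.0004); res=[]
    R=cv2.Rodrigues(np.array(p['attitude'],float))[0] if np.array(p['attitude']).size==3 else np.array(p['attitude'])
    ac=np.arange(-.04,.041,.001); A,Sg=np.meshgrid(ac,ss); X=np.stack([MID[0]+Sg*U[0]+A*W[0],MID[1]+Sg*U[1]+A*W[1],np.full_like(A,z)],-1)
    c=(X-np.array(p['origin']))@R; u=p['fx']*c[...,0]/c[...,2]+p['cx']; v=p['fy']*c[...,1]/c[...,2]+p['cy']
    im=cv2.remap(p['frame'],u.astype(np.float32),v.astype(np.float32),cv2.INTER_LINEAR).astype(float)[...,ch]
    g=sgn*np.gradient(cv2.GaussianBlur(im,(1,0+15),0,sigmaY=3),axis=0); g=np.clip(g,0,None)
    i=g.argmax(0); out=[]
    for k,j in enumerate(i):
        a,b=max(0,j-6),j+7; w=g[a:b,k]; out.append((w*ss[a:b]).sum()/w.sum())
    return np.median(out),np.std(out)
E
python3 - <<'E'
from h import *
p=imaging.get_image('top'); q=dict(p); q['frame']=cv2.imread('pics/top0.png')[:,:,::-1].copy()
for n,x,c in(('init',q,-.1345),('now',p,.068)):
    print(n,'board far',edge(x,.11,c+.228,c+.2415,-1),'housing far (z.09)',edge(x,.09,c+.2405,c+.252,+1),'board near',edge(x,.11,c+.160,c+.182,1),'orange',edge(x,.079,c+.08,c+.1,1))
st()
for z in(.03,.035): print('mark',(ray(q,273.1,213,z)[:2]-MID)@U,'ptr',(ray(q,386.1,204.5,.03)[:2]-MID)@U)
E
```

```text
init board far (np.float64(0.1031798210282804), np.float64(0.00018589497863541265)) housing far (z.09) (np.float64(0.11159156173241983), np.float64(0.00015230737177751648)) board near (np.float64(0.038721203030052095), np.float64(3.4230467961875246e-05)) orange (np.float64(-0.0481246014394788), np.float64(0.00030736472193826245))
now board far (np.float64(0.30215110174908916), np.float64(0.00022689936165007759)) housing far (z.09) (np.float64(0.3139142924129875), np.float64(0.0003415014958508412)) board near (np.float64(0.2382379818253348), np.float64(7.018218953064106e-05)) orange (np.float64(0.16222018824918255), np.float64(0.005085561797278918))
t 11.65 tool s 0.0035 ac -0.0004 z 0.0525 F(rail y) 0.48 Fx 0.13 rot [-2.108  -2.3293 -0.    ] 8.076014084591911e-05
mark 0.07186305981253407 ptr -0.13470379816240746
mark 0.07143472801220689 ptr -0.13470379816240746
```

The top-view arrows are hidden and the estimates disagree by a few mm. The carriage is practically still, so I'll lift clear and look directly.

{"name": "play_rows", "arguments": {
  "increments": [
    {"linear": [0.004, 0, -0.06], "twist": [0, 0, 0]},
    {"linear": [0.004, 0, -0.15], "twist": [0, 0, 0]},
    {"linear": [-0.06, 0, -0.22], "twist": [0, 0, 0]},
    {"linear": [-0.16, 0, -0.22], "twist": [0, 0, 0]},
    {"linear": [-0.26, 0, -0.22], "twist": [0, 0, 0]}
  ]
}}

```text
clock: 12.15
eef_pos: [0.4945, -0.1102, 0.1639]
eef_rot: [2.104, 2.329, 0.002]
wrist_force: [2.4, 0.4, 0.3]
finger_gap: -0.0002
gripper_force: 0.0
```

{"name": "play_rows", "arguments": {
  "increments": [
    {"linear": [-0.1, 0, 0], "twist": [0, 0, 0]},
    {"linear": [-0.2, 0, 0], "twist": [0, 0, 0]},
    {"linear": [-0.2, 0, 0], "twist": [0, 0, 0]}
  ]
}}

```text
clock: 12.45
eef_pos: [0.5035, -0.2135, 0.1621]
eef_rot: [2.113, 2.323, -0.001]
wrist_force: [-0.8, 1.0, -0.7]
finger_gap: 0.0001
gripper_force: 0.0
```

```bash
python3 - <<'E'
from h import *
track(1); p=imaging.get_image('top'); save(p,'top3.png'); cv2.imwrite('pics/pm2.png',cv2.resize(p['frame'][170:245,230:320,::-1],None,fx=8,fy=8,interpolation=cv2.INTER_CUBIC)); f=p['frame'].astype(int)
red=(f[...,0]>110)&(f[...,1]<70)&(f[...,2]<70); wh=(f.min(2)>130)&(f.max(2)-f.min(2)<40)
for n,m in(('red',red),('wh',wh)): print(n,[(r,(np.nonzero(m[r,255:295])[0][[0,-1]]+255).tolist(),m[r,255:295].sum()) for r in range(190,232) if m[r,255:295].any()])
E
```

```text
t 12.45 centre s 0.06441 ac -0.0008 w 2383  to go 0.0074
t 12.50 tool s -0.2290 ac -0.0008 z 0.1621 F(rail y) -0.02 Fx 0.63 rot [-2.1124 -2.325   0.0004] -0.0002618242994883766
red [(193, [271, 272], np.int64(2)), (194, [271, 278], np.int64(8)), (195, [266, 278], np.int64(13)), (196, [266, 278], np.int64(13)), (197, [266, 278], np.int64(13)), (198, [266, 279], np.int64(14)), (199, [266, 280], np.int64(15)), (200, [265, 280], np.int64(16)), (201, [265, 279], np.int64(15)), (202, [266, 278], np.int64(13)), (203, [268, 277], np.int64(10)), (204, [269, 276], np.int64(8)), (205, [270, 276], np.int64(7)), (206, [271, 274], np.int64(4)), (207, [272, 274], np.int64(3)), (208, [272, 274], np.int64(3)), (209, [272, 274], np.int64(3)), (210, [272, 274], np.int64(3)), (211, [272, 274], np.int64(3)), (212, [272, 274], np.int64(3)), (213, [272, 274], np.int64(3))]
wh [(190, [260, 285], np.int64(26)), (191, [260, 285], np.int64(26)), (192, [260, 285], np.int64(24)), (193, [260, 286], np.int64(18)), (194, [260, 286], np.int64(14)), (195, [260, 286], np.int64(12)), (196, [261, 286], np.int64(10)), (1
[... 364 characters left out ...]
280], np.int64(15)), (209, [262, 282], np.int64(17)), (210, [262, 282], np.int64(17)), (211, [262, 282], np.int64(17)), (212, [262, 282], np.int64(17)), (213, [262, 281], np.int64(14)), (214, [262, 268], np.int64(6)), (215, [274, 276], np.int64(3)), (216, [274, 277], np.int64(4)), (217, [274, 277], np.int64(4)), (218, [274, 277], np.int64(4)), (219, [274, 277], np.int64(4)), (220, [274, 278], np.int64(5)), (221, [273, 279], np.int64(7)), (222, [273, 280], np.int64(8)), (223, [272, 281], np.int64(10)), (224, [271, 281], np.int64(11)), (225, [271, 280], np.int64(10)), (226, [272, 280], np.int64(9)), (227, [273, 279], np.int64(7)), (228, [275, 278], np.int64(4)), (229, [276, 277], np.int64(2))]
```

View pics/pm2.png

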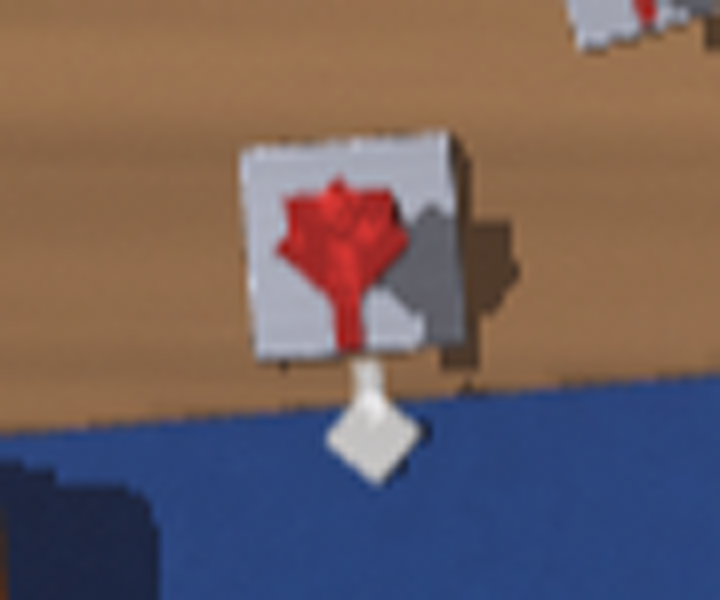

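Seen from above, the pointer shaft is at column 275.3 and the mark shaft at 273.3 (both reduced to the same height). So the carriage is about 3.5 mm short and drifting back at about 0.25 mm/s. I'll re-enter the gap for a tiny nudge and brake.

{"name": "play_rows", "arguments": {
  "increments": [
    {"linear": [0.1, 0, 0], "twist": [0, 0, 0]},
    {"linear": [0.2, 0, 0], "twist": [0, 0, 0]},
    {"linear": [0.3, 0, 0], "twist": [0, 0, 0]},
    {"linear": [0.4, 0, 0], "twist": [0, 0, 0]},
    {"linear": [0.5, 0, 0], "twist": [0, 0, 0]}
  ]
}}

```text
clock: 13.05
eef_pos: [0.4775, 0.0435, 0.1628]
eef_rot: [2.106, 2.331, 0.001]
wrist_force: [1.5, -0.0, 0.1]
finger_gap: -0.0001
gripper_force: 0.0
```

{"name": "play_rows", "arguments": {
  "increments": [
    {"linear": [0.09, 0, 0], "twist": [0, 0, 0]},
    {"linear": [0.15, 0, 0], "twist": [0, 0, 0]},
    {"linear": [0.154, 0, 0.06], "twist": [0, 0, 0]},
    {"linear": [0.154, 0, 0.14], "twist": [0, 0, 0]},
    {"linear": [0.154, 0, 0.2], "twist": [0, 0, 0]}
  ]
}}

```text
clock: 13.55
eef_pos: [0.4696, 0.1185, 0.0609]
eef_rot: [-2.104, -2.332, 0.0]
wrist_force: [0.0, -0.6, -0.2]
finger_gap: 0.0004
gripper_force: 0.0
```

```bash
sed -i 's/^OFF=.2056/OFF=.2017/' h.py; python3 -c "
from h import *
track(2); print(goal(.1405,.0525))"
```

```text
no board
no board
t 13.65 tool s 0.1014 ac -0.0038 z 0.0595 F(rail y) -0.55 Fx -0.33 rot [-2.1033 -2.329   0.0075] 7.398517918394344e-05
(array([0.0782, 0.0079, 0.014 ]), array([-0.0019,  0.0002,  0.0009]))
```

```bash
cat >> h.py <<'E'
def sideboard(p):
    f=p['frame'].astype(float); m=(f.min(2)>150)&(f.max(2)-f.min(2)<45); m[:235]=0; m[:,:270]=0; m[:,380:]=0
    b=blobs(m,1,200)[0]; r,c=np.nonzero(b); hull=cv2.convexHull(np.c_[c,r].astype(np.int32))
    M=cv2.fillPoly(np.zeros(m.shape,np.uint8),[hull],1); k=np.ones((3,3),np.uint8); inn=cv2.erode(M,k); out=cv2.dilate(M,k,iterations=2)
    w=np.clip((f[...,0]-70)/110,0,1)*out; w[inn>0]=1; r,c=np.indices(m.shape)
    q=ray(p,(w*c).sum()/w.sum(),(w*r).sum()/w.sum(),.105)[:2]-MID
    return q@U,q@W,w.sum()
def trackS(n=1):
    out=[]
    for i in range(n):
        t=bot.get_obs()['clock']; p=imaging.get_image('side'); b=sideboard(p); out.append((t,b[0])); print('S t %.2f %.5f ac %.4f w %.0f'%(t,b[0],b[1],b[2]))
    st(); return p
E
python3 - <<'E'
from h import *
p=trackS(4); print(goal(.1405,.0525))
cv2.imwrite('pics/s4.png',cv2.resize(p['frame'][220:340,240:400,::-1],None,fx=4,fy=4,interpolation=cv2.INTER_CUBIC))
f=p['frame'].astype(int); wh=(f.min(2)>150)&(f.max(2)-f.min(2)<50)
print([(c,(np.nonzero(wh[255:278,c])[0][[0,-1]]+255).tolist()) for c in range(293,312) if wh[255:278,c].any()])
E
```

```text
S t 13.65 0.28553 ac -0.0016 w 2172
S t 13.70 0.28551 ac -0.0016 w 2171
S t 13.75 0.28548 ac -0.0016 w 2171
S t 13.80 0.28548 ac -0.0016 w 2171
t 13.85 tool s 0.1011 ac 0.0004 z 0.0643 F(rail y) 0.79 Fx 0.56 rot [2.1065 2.329  0.0032] 8.28408199699136e-05
(array([ 0.0789, -0.0008,  0.0236]), array([ 0.0008, -0.0001,  0.0004]))
[(295, [268, 269]), (296, [267, 269]), (297, [267, 269]), (298, [267, 270]), (299, [267, 270]), (300, [267, 270]), (301, [266, 271]), (302, [266, 271]), (303, [266, 272]), (304, [266, 271]), (305, [266, 271]), (306, [267, 271]), (307, [267, 270]), (308, [268, 270])]
```

View pics/s4.png

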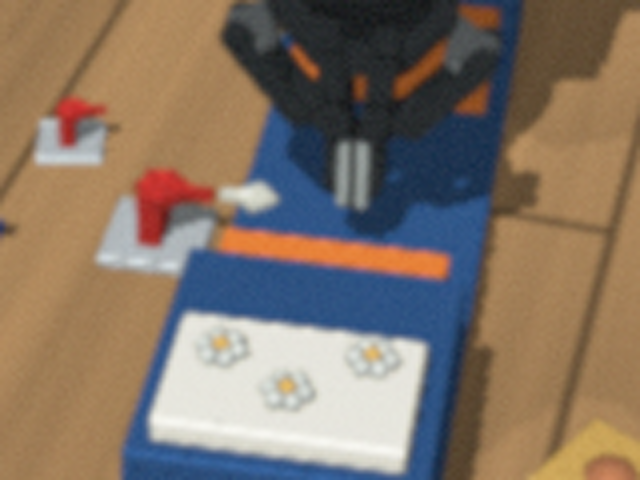

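{"name": "play_rows", "arguments": {
  "increments": [
    {"linear": [0.03, 0, 0.02], "twist": [0, 0, 0]},
    {"linear": [0.06, 0, 0.02], "twist": [0, 0, 0]},
    {"linear": [0.074, 0, 0.02], "twist": [0, 0, 0]},
    {"linear": [0.078, 0, 0.02], "twist": [0, 0, 0]},
    {"linear": [0.079, 0, 0.02], "twist": [0, 0, 0]}
  ]
}}

```text
clock: 14.35
eef_pos: [0.4676, 0.1564, 0.0532]
eef_rot: [2.107, 2.329, 0.002]
wrist_force: [0.2, -0.3, -0.0]
finger_gap: 0.0003
gripper_force: 0.0
```

{"name": "play_rows", "arguments": {
  "increments": [
    {"linear": [0.0002, 0, 0], "twist": [0, 0, 0]},
    {"linear": [0.0004, 0, 0], "twist": [0, 0, 0]},
    {"linear": [0.0006, 0, 0], "twist": [0, 0, 0]},
    {"linear": [0.0008, 0, 0], "twist": [0, 0, 0]},
    {"linear": [0.001, 0, 0], "twist": [0, 0, 0]}
  ]
}}

```text
clock: 14.85
eef_pos: [0.4671, 0.1567, 0.0524]
eef_rot: [-2.108, -2.329, 0.0]
wrist_force: [-1.3, 0.5, -0.8]
finger_gap: -0.0
gripper_force: 0.0
```

```bash
python3 -c "
from h import *
trackS(2)"
```

```text
S t 14.85 0.28508 ac -0.0016 w 2172
S t 14.90 0.28507 ac -0.0016 w 2172
t 14.95 tool s 0.1405 ac -0.0006 z 0.0525 F(rail y) 0.11 Fx -0.10 rot [-2.108  -2.3293  0.0001] -3.647293709304863e-05
```

{"name": "play_rows", "arguments": {
  "increments": [
    {"linear": [0.0002, 0, 0], "twist": [0, 0, 0]},
    {"linear": [0.0004, 0, 0], "twist": [0, 0, 0]},
    {"linear": [0.0006, 0, 0], "twist": [0, 0, 0]},
    {"linear": [0.0008, 0, 0], "twist": [0, 0, 0]},
    {"linear": [0.001, 0, 0], "twist": [0, 0, 0]}
  ]
}}

```text
clock: 15.45
eef_pos: [0.467, 0.1573, 0.0525]
eef_rot: [2.108, 2.329, 0.0]
wrist_force: [0.4, -0.0, -0.4]
finger_gap: 0.0001
gripper_force: 0.0
```

{"name": "play_rows", "arguments": {
  "increments": [
    {"linear": [0.0002, 0, 0], "twist": [0, 0, 0]},
    {"linear": [0.0004, 0, 0], "twist": [0, 0, 0]},
    {"linear": [0.0006, 0, 0], "twist": [0, 0, 0]},
    {"linear": [0.0008, 0, 0], "twist": [0, 0, 0]},
    {"linear": [0.001, 0, 0], "twist": [0, 0, 0]}
  ]
}}

```text
clock: 15.95
eef_pos: [0.467, 0.1578, 0.0525]
eef_rot: [-2.108, -2.329, -0.0]
wrist_force: [0.4, -0.2, 0.4]
finger_gap: 0.0001
gripper_force: 0.0
```

```bash
python3 -c "
from h import *
trackS(2)"
```

```text
S t 15.95 0.28576 ac -0.0016 w 2174
S t 16.00 0.28587 ac -0.0016 w 2176
t 16.05 tool s 0.1415 ac -0.0005 z 0.0525 F(rail y) 0.03 Fx -0.60 rot [2.1079 2.3294 0.    ] -5.650083177839629e-06
```

{"name": "play_rows", "arguments": {
  "increments": [
    {"linear": [-0.06, 0, 0], "twist": [0, 0, 0]},
    {"linear": [-0.15, 0, 0], "twist": [0, 0, 0]},
    {"linear": [-0.23, 0, 0], "twist": [0, 0, 0]},
    {"linear": [-0.27, 0, 0], "twist": [0, 0, 0]},
    {"linear": [-0.283, 0, 0], "twist": [0, 0, 0]}
  ]
}}

```text
clock: 16.55
eef_pos: [0.4812, 0.0151, 0.0525]
eef_rot: [2.111, 2.327, -0.0]
wrist_force: [-0.3, 0.0, 0.2]
finger_gap: -0.0001
gripper_force: 0.0
```

{"name": "play_rows", "arguments": {
  "increments": [
    {"linear": [-0.002, 0, 0], "twist": [0, 0, 0]}
  ]
}}

```text
clock: 16.65
eef_pos: [0.4812, 0.0156, 0.0525]
eef_rot: [-2.109, -2.328, -0.0]
wrist_force: [0.1, 0.6, -0.1]
finger_gap: -0.0004
gripper_force: 0.0
```

```bash
python3 -c "
from h import *
trackS(2)"
```

```text
S t 16.65 0.28729 ac -0.0015 w 2183
S t 16.70 0.28740 ac -0.0015 w 2183
t 16.75 tool s -0.0003 ac -0.0003 z 0.0525 F(rail y) 0.55 Fx -1.23 rot [-2.1074 -2.3297 -0.0003] 0.0004000278029890326
```

{"name": "play_rows", "arguments": {
  "increments": [
    {"linear": [-0.002, 0, 0], "twist": [0, 0, 0]},
    {"linear": [-0.0036, 0, 0], "twist": [0, 0, 0]},
    {"linear": [-0.0034, 0, 0], "twist": [0, 0, 0]},
    {"linear": [-0.00318, 0, 0], "twist": [0, 0, 0]},
    {"linear": [-0.00296, 0, 0], "twist": [0, 0, 0]}
  ]
}}

```text
clock: 17.25
eef_pos: [0.4813, 0.0147, 0.0525]
eef_rot: [-2.108, -2.33, 0.0]
wrist_force: [-0.4, 0.2, 0.3]
finger_gap: 0.0003
gripper_force: 0.0
```

{"name": "play_rows", "arguments": {
  "increments": [
    {"linear": [0.00022, 0, 0], "twist": [0, 0, 0]},
    {"linear": [0.00043, 0, 0], "twist": [0, 0, 0]},
    {"linear": [0.00065, 0, 0], "twist": [0, 0, 0]},
    {"linear": [0.00086, 0, 0], "twist": [0, 0, 0]},
    {"linear": [0.00108, 0, 0], "twist": [0, 0, 0]}
  ]
}}

```text
clock: 17.75
eef_pos: [0.4813, 0.0151, 0.0525]
eef_rot: [-2.108, -2.329, -0.0]
wrist_force: [-0.3, 0.5, 0.0]
finger_gap: 0.0001
gripper_force: 0.0
```

{"name": "play_rows", "arguments": {
  "increments": [
    {"linear": [0.00022, 0, 0], "twist": [0, 0, 0]},
    {"linear": [0.00043, 0, 0], "twist": [0, 0, 0]},
    {"linear": [0.00065, 0, 0], "twist": [0, 0, 0]},
    {"linear": [0.00086, 0, 0], "twist": [0, 0, 0]}
  ]
}}

```text
clock: 18.15
eef_pos: [0.4812, 0.0155, 0.0525]
eef_rot: [-2.108, -2.329, 0.0]
wrist_force: [0.6, 0.4, 0.3]
finger_gap: 0.0003
gripper_force: 0.0
```

```bash
python3 -c "
from h import *
trackS(3)"
```

```text
S t 18.15 0.29035 ac -0.0016 w 2195
S t 18.20 0.29043 ac -0.0016 w 2196
S t 18.25 0.29054 ac -0.0016 w 2197
t 18.30 tool s -0.0015 ac -0.0004 z 0.0525 F(rail y) -0.23 Fx 1.23 rot [-2.1079 -2.3294  0.    ] 0.000324609592412366
```

{"name": "play_rows", "arguments": {
  "increments": [
    {"linear": [9e-05, 0, 0], "twist": [0, 0, 0]},
    {"linear": [0.00018, 0, 0], "twist": [0, 0, 0]},
    {"linear": [0.00027, 0, 0], "twist": [0, 0, 0]},
    {"linear": [0.00036, 0, 0], "twist": [0, 0, 0]}
  ]
}}

```text
clock: 18.7
eef_pos: [0.4812, 0.0157, 0.0525]
eef_rot: [-2.108, -2.329, 0.0]
wrist_force: [0.2, -0.3, -0.3]
finger_gap: 0.0001
gripper_force: 0.0
```

```bash
python3 -c "
from h import *
trackS(2)"
```

```text
S t 18.70 0.29108 ac -0.0016 w 2201
S t 18.75 0.29106 ac -0.0016 w 2201
t 18.80 tool s -0.0013 ac -0.0004 z 0.0525 F(rail y) -0.37 Fx 0.44 rot [-2.1079 -2.3294  0.    ] -0.00022937913806199265
```

{"name": "play_rows", "arguments": {
  "increments": [
    {"linear": [9e-05, 0, 0], "twist": [0, 0, 0]},
    {"linear": [0.00018, 0, 0], "twist": [0, 0, 0]},
    {"linear": [0.00027, 0, 0], "twist": [0, 0, 0]}
  ]
}}

```text
clock: 19.1
eef_pos: [0.4812, 0.0158, 0.0525]
eef_rot: [2.108, 2.329, 0.0]
wrist_force: [0.2, -0.7, -0.3]
finger_gap: 0.0
gripper_force: 0.0
```

{"name": "play_rows", "arguments": {
  "increments": [
    {"linear": [0.06, 0, 0], "twist": [0, 0, 0]},
    {"linear": [0.15, 0, 0], "twist": [0, 0, 0]},
    {"linear": [0.23, 0, 0], "twist": [0, 0, 0]},
    {"linear": [0.275, 0, 0], "twist": [0, 0, 0]},
    {"linear": [0.29, 0, 0], "twist": [0, 0, 0]}
  ]
}}

```text
clock: 19.6
eef_pos: [0.4664, 0.1621, 0.0525]
eef_rot: [-2.105, -2.332, -0.0]
wrist_force: [-0.5, -0.7, 0.5]
finger_gap: -0.0001
gripper_force: 0.0
```

```bash
python3 -c "
from h import *
trackS(2)"
```

```text
S t 19.60 0.29013 ac -0.0016 w 2200
S t 19.65 0.29010 ac -0.0016 w 2200
t 19.70 tool s 0.1443 ac -0.0006 z 0.0524 F(rail y) -0.59 Fx 0.43 rot [ 2.1062  2.331  -0.0003] -0.00018961118374066825
```

{"name": "play_rows", "arguments": {
  "increments": [
    {"linear": [0.0022, 0, 0], "twist": [0, 0, 0]},
    {"linear": [0.003, 0, 0], "twist": [0, 0, 0]},
    {"linear": [0.0029, 0, 0], "twist": [0, 0, 0]},
    {"linear": [0.00279, 0, 0], "twist": [0, 0, 0]},
    {"linear": [0.00268, 0, 0], "twist": [0, 0, 0]}
  ]
}}

```text
clock: 20.2
eef_pos: [0.4667, 0.1611, 0.0525]
eef_rot: [-2.109, -2.329, 0.0]
wrist_force: [0.1, 0.1, -0.0]
finger_gap: 0.0002
gripper_force: 0.0
```

{"name": "play_rows", "arguments": {
  "increments": [
    {"linear": [-0.00011, 0, 0], "twist": [0, 0, 0]},
    {"linear": [-0.00021, 0, 0], "twist": [0, 0, 0]},
    {"linear": [-0.00032, 0, 0], "twist": [0, 0, 0]},
    {"linear": [-0.00042, 0, 0], "twist": [0, 0, 0]},
    {"linear": [-0.00053, 0, 0], "twist": [0, 0, 0]}
  ]
}}

```text
clock: 20.7
eef_pos: [0.4666, 0.1612, 0.0525]
eef_rot: [-2.108, -2.33, 0.0]
wrist_force: [-0.3, -0.2, -0.3]
finger_gap: -0.0001
gripper_force: 0.0
```

```bash
python3 -c "
from h import *
trackS(3)"
```

```text
S t 20.70 0.28992 ac -0.0016 w 2199
S t 20.75 0.28991 ac -0.0016 w 2200
S t 20.80 0.28989 ac -0.0016 w 2199
t 20.85 tool s 0.1449 ac -0.0005 z 0.0525 F(rail y) 0.17 Fx -0.32 rot [ 2.1078  2.3294 -0.    ] -0.000437199993696173
```

{"name": "play_rows", "arguments": {
  "increments": [
    {"linear": [-0.04, 0, 0], "twist": [0, 0, 0]},
    {"linear": [-0.1, 0, 0], "twist": [0, 0, 0]},
    {"linear": [-0.13, 0, 0], "twist": [0, 0, 0]},
    {"linear": [-0.14, 0, 0], "twist": [0, 0, 0]},
    {"linear": [-0.14, 0, 0], "twist": [0, 0, 0]}
  ]
}}

```text
clock: 21.35
eef_pos: [0.4737, 0.0913, 0.0525]
eef_rot: [-2.109, -2.328, -0.0]
wrist_force: [0.4, -0.5, 0.5]
finger_gap: -0.0002
gripper_force: 0.0
```

```bash
python3 -c "
from h import *
trackS(4)"
```

```text
S t 21.35 0.28982 ac -0.0016 w 2195
S t 21.40 0.28979 ac -0.0016 w 2195
S t 21.45 0.28978 ac -0.0016 w 2195
S t 21.50 0.28977 ac -0.0016 w 2195
t 21.55 tool s 0.0756 ac -0.0004 z 0.0525 F(rail y) 0.07 Fx -0.12 rot [-2.1069 -2.3302 -0.0002] -7.107605911480078e-05
```

Drift is now about 0.2 mm/s, with the carriage within 0.5 mm of target. I'll withdraw and check from above.

{"name": "play_rows", "arguments": {
  "increments": [
    {"linear": [0, 0, -0.06], "twist": [0, 0, 0]},
    {"linear": [0, 0, -0.15], "twist": [0, 0, 0]},
    {"linear": [-0.04, 0, -0.22], "twist": [0, 0, 0]},
    {"linear": [-0.13, 0, -0.23], "twist": [0, 0, 0]},
    {"linear": [-0.23, 0, -0.23], "twist": [0, 0, 0]}
  ]
}}

```text
clock: 22.05
eef_pos: [0.4862, -0.0229, 0.1692]
eef_rot: [2.102, 2.331, 0.004]
wrist_force: [0.7, 0.3, -1.2]
finger_gap: -0.0001
gripper_force: 0.0
```

{"name": "play_rows", "arguments": {
  "increments": [
    {"linear": [-0.1, 0, 0], "twist": [0, 0, 0]},
    {"linear": [-0.2, 0, 0], "twist": [0, 0, 0]},
    {"linear": [-0.3, 0, 0], "twist": [0, 0, 0]},
    {"linear": [-0.38, 0, 0], "twist": [0, 0, 0]},
    {"linear": [-0.38, 0, 0], "twist": [0, 0, 0]}
  ]
}}

```text
clock: 22.55
eef_pos: [0.5042, -0.2156, 0.167]
eef_rot: [2.112, 2.325, -0.001]
wrist_force: [-1.1, 2.2, 0.2]
finger_gap: -0.0002
gripper_force: 0.0
```

```bash
python3 - <<'E'
from h import *
track(1); trackS(2); p=imaging.get_image('top'); cv2.imwrite('pics/pm5.png',cv2.resize(p['frame'][170:245,230:320,::-1],None,fx=8,fy=8,interpolation=cv2.INTER_CUBIC)); f=p['frame'].astype(int)
red=(f[...,0]>110)&(f[...,1]<70)&(f[...,2]<70); wh=(f.min(2)>130)&(f.max(2)-f.min(2)<40)
for n,m,a,b in(('red',red,208,215),('wh',wh,214,231)): print(n,[(r,(np.nonzero(m[r,255:295])[0][[0,-1]]+255).tolist()) for r in range(a,b) if m[r,255:295].any()])
E
```

```text
t 22.55 centre s 0.07194 ac -0.0009 w 2382  to go -0.0001
t 22.60 tool s -0.2315 ac -0.0003 z 0.1670 F(rail y) -0.13 Fx 0.13 rot [-2.1105 -2.3265  0.0003] -4.738349445497264e-05
S t 22.60 0.28959 ac -0.0016 w 2190
S t 22.65 0.28958 ac -0.0016 w 2189
t 22.70 tool s -0.2293 ac -0.0001 z 0.1673 F(rail y) 0.18 Fx -0.03 rot [-2.1072 -2.3293 -0.0002] -1.512739692783844e-05
red [(208, [272, 274]), (209, [272, 274]), (210, [272, 274]), (211, [272, 274]), (212, [272, 274]), (213, [272, 274])]
wh [(214, [262, 268]), (215, [273, 274]), (216, [272, 274]), (217, [272, 275]), (218, [272, 275]), (219, [272, 275]), (220, [272, 276]), (221, [271, 277]), (222, [271, 278]), (223, [270, 279]), (224, [269, 279]), (225, [269, 279]), (226, [270, 278]), (227, [271, 277]), (228, [272, 276]), (229, [273, 275])]
```

View pics/pm5.png

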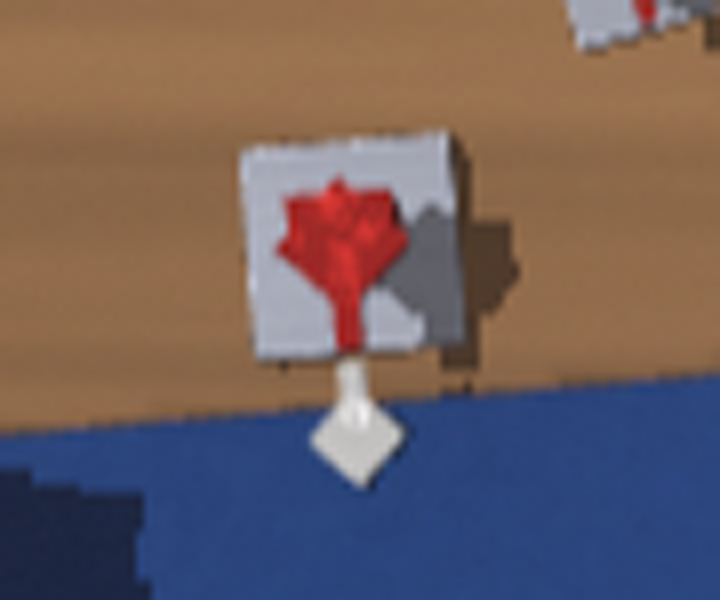

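The pointer shaft (273.3, 216) lines up with the mark shaft (273.1, 212). I'll let it stand for a few seconds.

{"name": "play_rows", "arguments": {
  "increments": [
    {"linear": [0, 0, 0], "twist": [0, 0, 0]},
    {"linear": [0, 0, 0], "twist": [0, 0, 0]},
    {"linear": [0, 0, 0], "twist": [0, 0, 0]},
    {"linear": [0, 0, 0], "twist": [0, 0, 0]},
    {"linear": [0, 0, 0], "twist": [0, 0, 0]}
  ]
}}

```text
clock: 23.25
eef_pos: [0.504, -0.2118, 0.1675]
eef_rot: [2.108, 2.33, 0.0]
wrist_force: [-1.1, 1.2, 0.1]
finger_gap: -0.0003
gripper_force: 0.0
```

{"name": "play_rows", "arguments": {
  "increments": [
    {"linear": [0, 0, 0], "twist": [0, 0, 0]},
    {"linear": [0, 0, 0], "twist": [0, 0, 0]},
    {"linear": [0, 0, 0], "twist": [0, 0, 0]},
    {"linear": [0, 0, 0], "twist": [0, 0, 0]},
    {"linear": [0, 0, 0], "twist": [0, 0, 0]}
  ]
}}

```text
clock: 23.75
eef_pos: [0.504, -0.212, 0.1675]
eef_rot: [2.108, 2.329, -0.0]
wrist_force: [-0.1, 0.3, -0.7]
finger_gap: 0.0
gripper_force: 0.0
```

{"name": "play_rows", "arguments": {
  "increments": [
    {"linear": [0, 0, 0], "twist": [0, 0, 0]},
    {"linear": [0, 0, 0], "twist": [0, 0, 0]},
    {"linear": [0, 0, 0], "twist": [0, 0, 0]},
    {"linear": [0, 0, 0], "twist": [0, 0, 0]},
    {"linear": [0, 0, 0], "twist": [0, 0, 0]}
  ]
}}

```text
clock: 24.25
eef_pos: [0.504, -0.212, 0.1675]
eef_rot: [-2.108, -2.329, 0.0]
wrist_force: [0.5, -0.3, -1.1]
finger_gap: -0.0001
gripper_force: 0.0
```

{"name": "play_rows", "arguments": {
  "increments": [
    {"linear": [0, 0, 0], "twist": [0, 0, 0]},
    {"linear": [0, 0, 0], "twist": [0, 0, 0]},
    {"linear": [0, 0, 0], "twist": [0, 0, 0]},
    {"linear": [0, 0, 0], "twist": [0, 0, 0]},
    {"linear": [0, 0, 0], "twist": [0, 0, 0]}
  ]
}}

```text
clock: 24.75
eef_pos: [0.504, -0.212, 0.1675]
eef_rot: [2.108, 2.329, 0.0]
wrist_force: [0.5, 0.7, -0.5]
finger_gap: 0.0001
gripper_force: 0.0
```

{"name": "play_rows", "arguments": {
  "increments": [
    {"linear": [0, 0, 0], "twist": [0, 0, 0]},
    {"linear": [0, 0, 0], "twist": [0, 0, 0]},
    {"linear": [0, 0, 0], "twist": [0, 0, 0]},
    {"linear": [0, 0, 0], "twist": [0, 0, 0]},
    {"linear": [0, 0, 0], "twist": [0, 0, 0]}
  ]
}}

```text
clock: 25.25
eef_pos: [0.504, -0.212, 0.1675]
eef_rot: [-2.108, -2.329, 0.0]
wrist_force: [0.7, 0.3, -0.2]
finger_gap: -0.0001
gripper_force: 0.0
```

```bash
python3 -c "
from h import *
o=track(1)
if abs(TGT-o[0][1])<.0015: print(bot.close_job())"
```

```text
t 25.25 centre s 0.07150 ac -0.0008 w 2382  to go 0.0003
t 25.30 tool s -0.2301 ac -0.0002 z 0.1675 F(rail y) -0.60 Fx 0.29 rot [-2.1079 -2.3294  0.    ] -4.7808965606166755e-05
the job is handed in; nothing more can be done
None
```

The job is handed in at 25.3 s: the carriage stands free with its pointer about 0.3 mm from the red mark by camera, drifting back at only about 0.2 mm/s, with the arm clear of everything.

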